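# Seat a whetstone in its holder

## Robot

A 6-joint arm with a two-finger parallel gripper is mounted at the origin on the work surface. World frame = base frame: x ahead of the robot, y to its left, z up, the work surface at z = 0. Lengths are in mm, angles in degrees, forces in N, time in s.
With the tool pointing down it reaches from about 300 to 850 mm from the base axis. Payload 4.2 kg.
Tool frame: the origin (TCP) lies midway between the tips of the shut fingers; the grasp point (between the pads) lies 19 mm behind it; z points along the fingers, y is the line along which they close (so a half turn about z gives the same grasp; the last joint's range is limited). The gripper opens to 91 mm and grips with 3 to 60 N. Pads are 32 mm wide; open, the fingers measure 118 mm over their backs; the gripper's body (76 mm by 178 mm) begins 60 mm behind the grasp point.
Start: joints at [62.051, 18.312, 89.639, -0, 72.044, -1.146], TCP at [259.286, 513.239, 213.976] pointing down, gripper open.
Joint ranges: [-177.97, 177.97], [-48.28, 115.42], [12.27, 149.76], [-77.06, 257.06], [2.81, 150.46], [-146.56, 146.56]. Speed limits (degrees/s): [147.25, 147.25, 180, 180, 180, 180].

## Interface

Orientations are given as [roll, pitch, yaw] about the fixed x, y, z axes, in that order (R = Rz(yaw) Ry(pitch) Rx(roll)).
In Python, from workcell import env gives the robot as it stands.
- The arm moves only by the tool jog_arm, never from a script. Its argument "steps" is one flat list of numbers, 5 for each row, row after row: the closure, from 0 (fully open) to 1 (shut), then the shift along the tool's x, y, z in cm, then the turn about the tool's z in degrees. A call has 1 to 20 rows; each row is the pose to reach, as a shift and turn from the pose commanded when the call began, along the tool's axes at that moment; what a row does not reach only later rows make up. A row lasts 1/10 s, in which the tool goes at most 50 mm and 8.59 degrees, less where a joint would pass 70% of its speed; a pose out of reach is approached as far as the arm can. A call with a gripper value outside its range is refused whole. The fingers move at their own pace and stop on an object; "force" is the grip in N (left out, the last holds). Time passes only in rows, so rows that repeat a pose let the fingers close. It gives the time, the measured TCP pose, the force and the opening at its end, in the units of the state.
- env.state(): the state, without advancing time (a new reading comes with each control period).
- env.grab_frame(name): name is "side" or "top" or "wrist"; returns the picture (480x640x3 uint8, red, green, blue); there is no depth.
- env.camera_params(name): a dict with "fx", "fy", "cx", "cy" (pixels), "R" (3x3) and "t" (3): a world point X has camera coordinates R X + t. Camera axes: x right, y down, z forward; pixel columns grow to the right and rows downward; lengths in mm; the calibration is good to about 2 mm. The wrist camera is an equidistant fisheye: a pixel r from the principal point sees the ray r / f radians off the axis. A picture is of the moment at which its call begins: read the wrist's pose just before it. camera_params takes no time and is no camera call; for the wrist camera it gives the pose at the moment of the call.
- env.job_done(): hands the job in, once; it reports no verdict.
The state is a dict: "time_s": time; "qpos": joint angles; "qvel": joint speeds; "effort": joint torques, N m; "ee_pos": TCP position; "ee_rot": TCP orientation; "force": force on the tool from outside, world axes, zero at the start; "torque": the same for the moment, N m; "gripper_width": finger opening in mm.
Only numpy, scipy, OpenCV 4.12 (cv2) and the standard library are available. Lean on these libraries where they do the work, as an engineer would, in place of code of your own. Each camera call takes 0.05 s, during which the arm holds its last target. There are 200 camera calls.

## Task

Push the whetstone along its holder's landing and over the raised steel lip so that it drops flat into the bed, then push it on until it meets the orange end stop, hold it against the stop with a steady push of about 1 kg (10 N) for a second, and leave it bearing there. Slide it all the way rather than lifting it, never lean on stone or holder with more than 2 kg of force (20 N), and leave the stop's setting and the other kitchen things as they are.

Things in the scene. Friction and masses are not known exactly. Their poses are not given: they have to be found in the camera images.
- holder: Fixed whetstone holder: a straight open-ended channel, 313 mm long, black side walls 8 mm thick and 28 mm high, 66 mm clear between them. Origin: on the worktop, midway across, below the lip's far (bed-side) face. x: the way the stone is pushed (landing, lip, bed, stop); z up. Black landing: x -135 to -12 mm, top 12 mm above the worktop, open at its -x end so a finger can stand behind the stone.
- lip (a point): Middle of the top far edge of the steel lip across the holder, 16 mm above the worktop; axes as the holder's. A steel ramp climbs from the landing (holder x -12 mm) to the lip's flat top (-4 to 0 mm); beyond is a vertical 6 mm drop into the bed.
- bed (a point): Point on the grey bed's floor, midway across, 60 mm beyond the lip; 10 mm above the worktop. The bed runs from the lip (holder x 0) to 178 mm. A stone lying in it has its top 26 mm above the worktop, 10 mm over the lip's top, so a fingertip passing just over the lip can still push it.
- stone_center (a point): Centre (halfway up) of the loose whetstone: a slab 110 mm long (x), 60 wide (y), 16 thick (z), white above, terracotta below, 0.15 to 0.31 kg. It starts lengthways on the landing, x along the holder's x, its leading end 2 to 10 mm short of the ramp. Its rear face, to be pushed, is 55 mm behind this point.
- stop_face (a point): Middle of the end stop's -x face, against which the stone must bear, 18 mm above the worktop; axes as the holder's. The stop is an orange block 16 mm long, 64 wide, up to 28 mm above the worktop, with a 20 mm steel knob to 40 mm. Clamped rigidly, 125 to 150 mm beyond the lip, different each time: the stone has 15 to 40 mm to slide after it drops.
- bottle: White bottle, 60 mm across, about 150 mm tall, loose bystander. Origin under its middle.
- bowl: Small steel bowl, 100 mm across, 45 mm tall, loose bystander. Origin under its middle.
- mill: Dark wooden pepper mill, 56 mm across, 120 mm tall, loose bystander. Origin under its middle.
- stone: The same whetstone, wet and slippery on the smooth holder; origin in the middle of its underside. Pushed on, it rocks suddenly nose-down as its middle crosses the lip (its rear end then rises to some 6 mm above the lip and can strike a fast-moving finger hard, so cross slowly) and drops flat into the bed once its rear end has passed the lip.
- stop: The same end stop; origin at worktop height, directly below the middle of the face the stone must bear against.
There are look-alikes about, which are no part of the job. What is shaped like the stone but green or turquoise is not meant.

How it is judged (in metres and radians):
On the way, in this order (a step that is already met when the one before it is completed fails the run):
1. the stone has gone over the lip and dropped flat into the bed (z of stone_center in the frame of holder between 0.014 and 0.0205 m and angle between stone_center's own z axis and vertical below 0.05 rad and x of stone_center in the frame of holder above 0.05 m), for 0.05 s.
2. the stone, in the bed, is held against the end stop with at least 4 N for half a second (all of step 1 and contact force between stone and stop above 4 N), for 0.5 s.
At the end, for the whole second after the job is handed in: The stone lies at rest and flat (within 0.05 rad, its centre 14 to 20.5 mm above the worktop, 18 when seated) in the bed beyond the lip, straight in the holder within 0.06 rad, its end within 3 mm of the end stop, and is not touched by the robot (all of step 1 and x of stone_center in the frame of stop_face between -0.058 and -0.05 m and angle between the x axis of stone_center and the x axis of holder, either way round below 0.06 rad and linear speed of stone below 0.01 m/s and contact force between the fingers and stone below 0.1 N).
It fails at once if the robot presses the stone harder than 20 N (contact force between any of the fingers, the arm and stone above 20 N).
It fails at once if the robot presses the holder or its stop harder than 20 N (contact force between any of the fingers, the arm and holder above 20 N).
It fails at once if the stone is lifted (its centre more than 42 mm above the worktop) (z of stone_center in the frame of holder above 0.042 m).
It fails at once if the end stop is shifted by more than 4 mm (distance of stop_face from where it was at the start of the episode above 0.004 m).
It fails at once if the bottle, bowl or mill is moved by more than 20 mm (distance of any of bottle, bowl, mill from where it was at the start of the episode above 0.02 m).
It also fails if it takes over 56 s, if anything falls off the work surface, if the arm or the gripper's body presses on something with over 40 N, if the wrist force passes 120 N, or if a joint passes its speed limit or range.

## Working session

There is one attempt and no reset: what is moved stays moved. The work goes in short steps, Python scripts to look and compute and a tool call to move; the robot and the scene stay as the last step left them, time stands still between calls to the robot, and variables do not carry over. Pictures are saved under pics/ and viewed, on a budget of 10 in all, crops included, one or two more only if the job needs it, and the job is handed in when it is done.

Besides the shell and the picture viewer there is one more tool, called after "Emit:" as name(argument=value, ...) on one line, values as JSON. jog_arm: Moves the arm, as the interface text tells. Its arguments: {"type":"object","properties":{"steps":{"type":"array","items":{"type":"number"}},"force":{"type":"number"}},"required":["steps"]}

```bash
mkdir -p pics; ls
python3 - <<'E'
from workcell import env
import cv2
for n in("top","side"):
    cv2.imwrite(f"pics/{n}0.png",env.grab_frame(n)[:,:,::-1])
print(env.state())
E
```

```text
pics
{'time_s': 0.1, 'qpos': array([ 6.20515908e+01,  1.83463892e+01,  8.96995224e+01, -1.38991342e-03,
        7.20453208e+01, -1.14699581e+00]), 'qvel': array([ 0.02574992, -0.08951565, -0.17964231,  0.12278618, -0.05824059,
       -0.03464797]), 'effort': array([ 6.12588119e-04, -4.13333380e+01, -2.32511008e+01,  7.28062168e-02,
        4.21331625e-02, -6.42653913e-05]), 'ee_pos': array([259.06602647, 512.81316816, 213.21957727]), 'ee_rot': array([-1.79908759e+02, -5.04969409e-04,  1.53199016e+02]), 'force': array([ 1.30446784, -1.12557634, -0.58624533]), 'torque': array([-0.00487363,  0.00615332, -0.02682213]), 'gripper_width': 91.24562855671284}
```

View pics/top0.png

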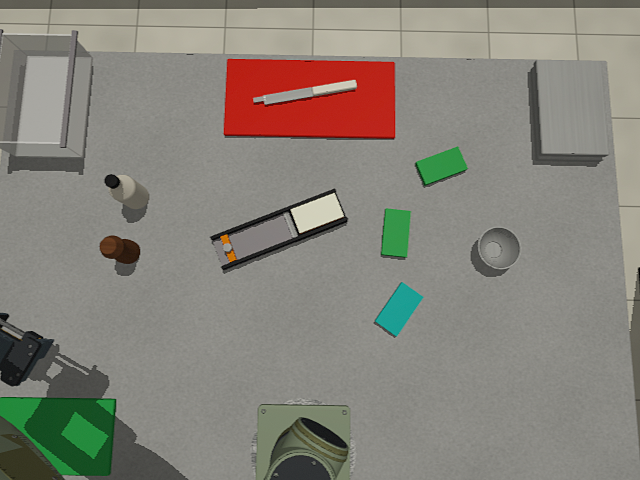

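View pics/side0.png

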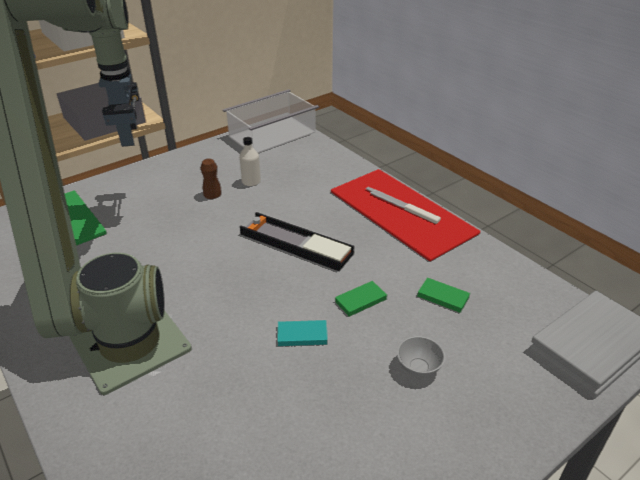

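The top view shows the holder running from about (340,203) at the stone end to (217,253) at the stop end, so the push goes left and down. The mill, at (120,250), is well clear. The side view agrees.

```bash
cat > h.py <<'E'
import numpy as np, cv2
def ray(p,uv,z):
    R=np.array(p["R"]);t=np.array(p["t"])
    d=R.T@np.array([(uv[0]-p["cx"])/p["fx"],(uv[1]-p["cy"])/p["fy"],1]);c=-R.T@t
    return c+d*(z-c[2])/d[2]
E
python3 - <<'E'
from workcell import env
from h import *
im=cv2.imread("pics/top0.png");p=env.camera_params("top")
roi=np.zeros(im.shape[:2],bool);roi[180:280,200:360]=True
b,g,r=[im[:,:,i].astype(int) for i in range(3)]
M={"black":((im.max(2)<60),28),"stone":(((r>200)&(g>200)&(b>170)),28),"orange":((r>180)&(b<90),28)}
for n,(m,z) in M.items():
    pts=np.argwhere(m&roi)[:,::-1]
    w=np.array([ray(p,q,z)[:2] for q in pts],np.float32)
    print(n,len(pts),cv2.minAreaRect(w)); print(cv2.boxPoints(cv2.minAreaRect(w)).round(1).tolist())
c=im[180:280,200:360]; cv2.imwrite("pics/crop.png",cv2.resize(c,None,fx=5,fy=5,interpolation=2))
E
```

```text
black 1312 ((497.0238342285156, 64.233642578125), (85.62342834472656, 311.396728515625), 22.617097854614258)
[[397.6000061035156, 191.5], [517.4000244140625, -96.0], [596.4000244140625, -63.0], [476.70001220703125, 224.39999389648438]]
stone 1143 ((537.332275390625, -22.691028594970703), (59.337493896484375, 107.77445220947266), 22.040773391723633)
[[489.6000061035156, 16.100000381469727], [530.0999755859375, -83.80000305175781], [585.0999755859375, -61.5], [544.5999755859375, 38.400001525878906]]
orange 101 ((450.8974914550781, 180.64772033691406), (63.02817153930664, 16.062419891357422), 24.47640037536621)
[[418.8999938964844, 174.89999389648438], [425.5, 160.3000030517578], [482.8999938964844, 186.39999389648438], [476.29998779296875, 201.0]]
```

View pics/crop.png

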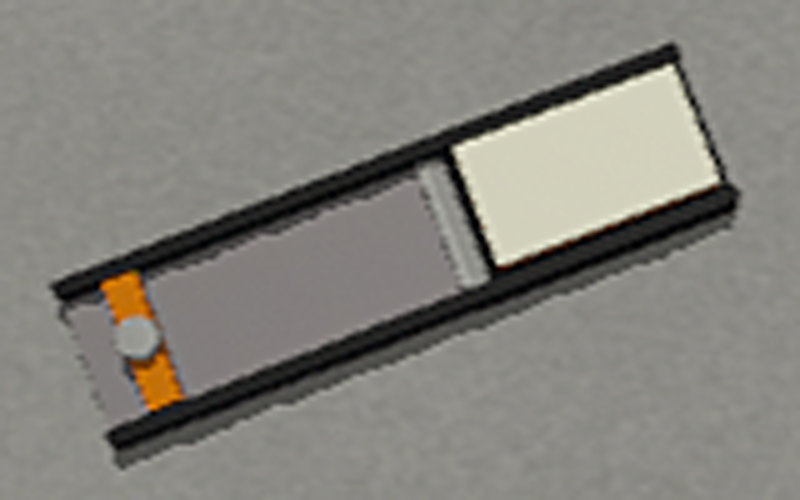

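The crop shows the cream stone on the landing and the steel lip just ahead of it. The orange stop is near the far end. The push heading is about 112.5°, and the stone's rear face is near (558,-73). I'll move above a point behind it, with the fingers nearly shut.

Emit:
jog_arm(steps=[0.82, -14, -10.4, 0, 8, 0.82, -18, -13.5, 0, 16, 0.82, -22, -16.5, 0, 24, 0.82, -26, -19.5, 0, 32, 0.82, -30, -22.5, 0, 40.7, 0.82, -34, -25.5, 0, 40.7, 0.82, -38, -28.5, 0, 40.7, 0.82, -42, -31.5, 0, 40.7, 0.82, -46, -34.5, 0, 40.7, 0.82, -50, -37.5, 0, 40.7, 0.82, -53, -39.5, 2, 40.7, 0.82, -56.2, -41.5, 5, 40.7, 0.82, -56.2, -41.5, 9, 40.7, 0.82, -56.2, -41.5, 12, 40.7, 0.82, -56.2, -41.5, 12, 40.7, 0.82, -56.2, -41.5, 12, 40.7, 0.82, -56.2, -41.5, 12, 40.7, 0.82, -56.2, -41.5, 12, 40.7])

```text
time_s: 1.9
ee_pos: [574.2, -109.9, 95.2]
ee_rot: [179.9, 0.0, 112.5]
force: [0.1, 0.6, -0.8]
gripper_width: 16.1
```

Run:
```python
from workcell import env
import cv2,json
p=env.camera_params("wrist"); s=env.state()
cv2.imwrite("pics/w1.png",env.grab_frame("wrist")[:,:,::-1])
json.dump({k:(v.tolist() if hasattr(v,'tolist') else v) for k,v in p.items()},open("w1.json","w"))
print(p,s["ee_pos"])
```

```text
{'fx': 371.64829954431775, 'fy': 371.64829954431775, 'cx': 315.9809622497313, 'cy': 242.11417751743954, 'R': array([[ 9.23999506e-01,  3.82392894e-01,  7.66220215e-04],
       [ 3.69740631e-01, -8.93934660e-01,  2.53323291e-01],
       [ 9.75539772e-02, -2.33787293e-01, -9.67381374e-01]]), 't': array([-488.56324188, -309.1534983 ,  193.36770306])} [ 574.15886821 -109.87392949   95.17955461]
```

View pics/w1.png

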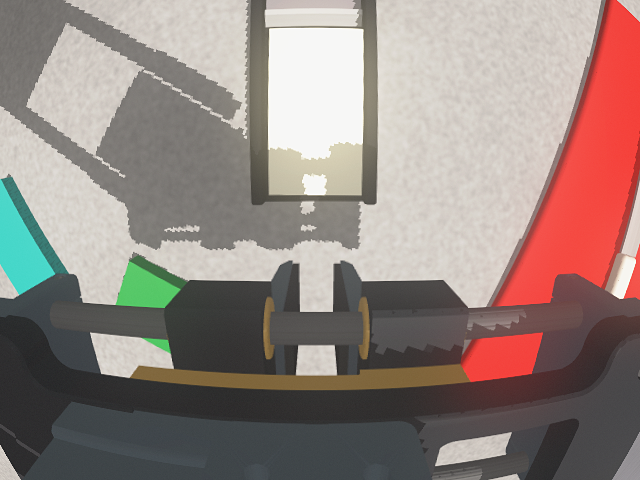

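The wrist view shows the stone's rear top edge from (270,195) to (362,195), its front edge from (268,28) to (363,28), and the wall ends at (251,203) and (377,203). The fingers are lined up behind it.

Run:
```python
import json,numpy as np
p=json.load(open("w1.json"));R=np.array(p["R"]);t=np.array(p["t"]);c=-R.T@t
tcp=np.array([574.16,-109.87]);a=np.radians(112.5)
for n,uv,z in [("rearL",(270,195),28),("rearR",(362,195),28),("frL",(268,28),28),("frR",(363,28),28),("wallL",(251,203),28),("wallR",(377,203),28)]:
    q=np.array([uv[0]-p["cx"],uv[1]-p["cy"]]);r=np.hypot(*q);th=r/p["fx"]
    d=R.T@np.array([*(q/r*np.sin(th)),np.cos(th)]);w=c+d*(z-c[2])/d[2]
    e=w[:2]-tcp
    print(n,w.round(1),"push",round(e@[np.cos(a),np.sin(a)],1),"toolY",round(e@[np.sin(a),-np.cos(a)],1))
```

```text
rearL [531.3 -84.1  28. ] push 40.2 toolY -29.7
rearR [586.3 -61.3  28. ] push 40.2 toolY 29.8
frL [488.2  17.5  28. ] push 150.6 toolY -30.7
frR [544.5  40.8  28. ] push 150.5 toolY 30.2
wallL [521.6 -93.6  28. ] push 35.1 toolY -42.3
wallR [597.5 -62.2  28. ] push 35.1 toolY 39.8
```

Emit:
jog_arm(steps=[0.82, 0, -0.05, 3, 0, 0.82, 0, -0.05, 5.5, 0, 0.82, 0, -0.05, 6.7, 0, 0.82, 0, -0.05, 7.2, 0, 0.82, 0, -0.05, 7.4, 0, 0.82, 0, -0.05, 7.4, 0, 0.82, 0, -0.05, 7.4, 0, 0.82, 0, -0.05, 7.4, 0])

```text
time_s: 2.75
ee_pos: [573.8, -110.9, 20.8]
ee_rot: [179.9, 0.0, 112.5]
force: [0.0, -0.4, 0.1]
gripper_width: 16.4
```

Emit:
jog_arm(steps=[0.82, 0.6, 0, 0.08, 0, 0.82, 1.2, 0, 0.08, 0, 0.82, 1.6, 0, 0.08, 0, 0.82, 1.8, 0, 0.08, 0, 0.82, 2.0, 0, 0.08, 0, 0.82, 2.2, 0, 0.08, 0, 0.82, 2.4, 0, 0.08, 0, 0.82, 2.6, 0, 0.08, 0, 0.82, 2.8, 0, 0.08, 0, 0.82, 3.0, 0, 0.08, 0, 0.82, 3.2, 0, 0.08, 0, 0.82, 3.4, 0, 0.08, 0, 0.82, 3.6, 0, 0.08, 0])

```text
time_s: 4.05
ee_pos: [559.6, -77.4, 19.2]
ee_rot: [180.0, 0.0, 112.5]
force: [-0.1, -0.7, -0.2]
gripper_width: 16.5
```

Emit:
jog_arm(steps=[0.82, 0.25, 0, -0.05, 0, 0.82, 0.5, 0, -0.05, 0, 0.82, 0.75, 0, -0.05, 0, 0.82, 1.0, 0, -0.05, 0, 0.82, 1.25, 0, -0.05, 0, 0.82, 1.5, 0, -0.05, 0, 0.82, 1.75, 0, -0.05, 0, 0.82, 2.0, 0, -0.05, 0, 0.82, 2.25, 0, -0.05, 0, 0.82, 2.5, 0, -0.05, 0, 0.82, 2.75, 0, -0.05, 0, 0.82, 3.0, 0, -0.05, 0, 0.82, 3.25, 0, -0.05, 0, 0.82, 3.5, 0, -0.05, 0, 0.82, 3.75, 0, -0.05, 0, 0.82, 4.0, 0, -0.05, 0, 0.82, 4.25, 0, -0.05, 0, 0.82, 4.5, 0, -0.05, 0])

```text
time_s: 5.85
ee_pos: [542.3, -35.7, 19.6]
ee_rot: [180.0, -0.0, 112.5]
force: [0.0, -0.5, -0.3]
gripper_width: 16.1
```

Emit:
jog_arm(steps=[0.82, 0.2, 0, 0, 0, 0.82, 0.4, 0, 0, 0, 0.82, 0.6, 0, 0, 0, 0.82, 0.7, 0, 0, 0, 0.82, 0.8, 0, 0, 0, 0.82, 0.9, 0, 0, 0, 0.82, 1.0, 0, 0, 0, 0.82, 1.1, 0, 0, 0, 0.82, 1.2, 0, 0, 0, 0.82, 1.3, 0, 0, 0, 0.82, 1.4, 0, 0, 0, 0.82, 1.5, 0, 0, 0, 0.82, 1.6, 0, 0, 0, 0.82, 1.7, 0, 0, 0, 0.82, 1.8, 0, 0, 0, 0.82, 1.9, 0, 0, 0, 0.82, 2.0, 0, 0, 0, 0.82, 2.1, 0, 0, 0, 0.82, 2.2, 0, 0, 0, 0.82, 2.3, 0, 0, 0])

```text
time_s: 7.85
ee_pos: [533.4, -14.6, 19.6]
ee_rot: [-180.0, -0.0, 112.5]
force: [0.5, -0.7, 0.1]
gripper_width: 16.6
```

Run:
```python
from workcell import env
import cv2
cv2.imwrite("pics/w2.png",env.grab_frame("wrist")[:,:,::-1])
print(env.state()["ee_pos"],env.state()["force"])
```

```text
[533.33668937 -14.48349572  19.60938872] [0.38523752 0.4539382  0.00998449]
```

View pics/w2.png

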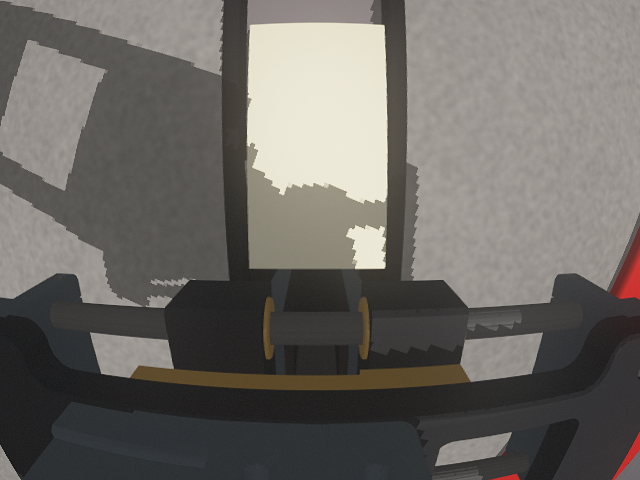

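The stone is straight and against the fingers, with its rear edge at row 269 and front edge at row 23. It's at about the rocking point, so I'll keep going slowly.

Emit:
jog_arm(steps=[0.82, 0.1, 0, 0, 0, 0.82, 0.2, 0, 0, 0, 0.82, 0.3, 0, 0, 0, 0.82, 0.4, 0, 0, 0, 0.82, 0.5, 0, 0, 0, 0.82, 0.6, 0, 0, 0, 0.82, 0.7, 0, 0, 0, 0.82, 0.8, 0, 0, 0, 0.82, 0.9, 0, 0, 0, 0.82, 1.0, 0, 0, 0, 0.82, 1.15, 0, 0, 0, 0.82, 1.3, 0, 0, 0, 0.82, 1.45, 0, 0, 0, 0.82, 1.6, 0, 0, 0, 0.82, 1.75, 0, 0, 0, 0.82, 1.9, 0, 0, 0, 0.82, 2.05, 0, 0, 0, 0.82, 2.2, 0, 0, 0, 0.82, 2.35, 0, 0, 0, 0.82, 2.5, 0, 0, 0])

```text
time_s: 9.9
ee_pos: [523.9, 8.5, 19.7]
ee_rot: [180.0, -0.0, 112.5]
force: [0.1, -0.8, 0.4]
gripper_width: 16.4
```

Emit:
jog_arm(steps=[0.82, 0.15, 0, 0, 0, 0.82, 0.3, 0, 0, 0, 0.82, 0.45, 0, 0, 0, 0.82, 0.6, 0, 0, 0, 0.82, 0.75, 0, 0, 0, 0.82, 0.9, 0, 0, 0, 0.82, 1.05, 0, 0, 0, 0.82, 1.2, 0, 0, 0, 0.82, 1.35, 0, 0, 0, 0.82, 1.5, 0, 0, 0, 0.82, 1.6, 0, 0, 0, 0.82, 1.7, 0, 0, 0, 0.82, 1.8, 0, 0, 0, 0.82, 1.9, 0, 0, 0, 0.82, 2.0, 0, 0, 0, 0.82, 2.1, 0, 0, 0])

```text
time_s: 11.5
ee_pos: [515.9, 27.9, 19.6]
ee_rot: [180.0, -0.0, 112.5]
force: [-0.3, 0.1, -0.5]
gripper_width: 16.4
```

Run:
```python
from workcell import env
import cv2
cv2.imwrite("pics/w3.png",env.grab_frame("wrist")[:,:,::-1])
print(env.state()["ee_pos"],env.state()["force"])
```

```text
[515.81707427  27.99976311  19.63724031] [ 0.31254401  0.34017961 -0.80020498]
```

View pics/w3.png

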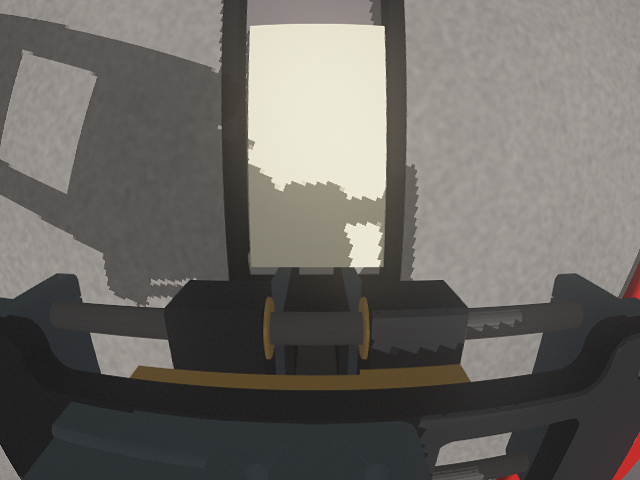

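The stone is still straight in the channel and the grey lip now shows just behind its rear edge (row 270), so it's about to drop. I'll go on slowly until I'm near the stop.

Emit:
jog_arm(steps=[0.82, 0.1, 0, 0, 0, 0.82, 0.2, 0, 0, 0, 0.82, 0.3, 0, 0, 0, 0.82, 0.4, 0, 0, 0, 0.82, 0.5, 0, 0, 0, 0.82, 0.6, 0, 0, 0, 0.82, 0.7, 0, 0, 0, 0.82, 0.8, 0, 0, 0, 0.82, 0.9, 0, 0, 0, 0.82, 1.0, 0, 0, 0, 0.82, 1.1, 0, 0, 0, 0.82, 1.2, 0, 0, 0, 0.82, 1.3, 0, 0, 0, 0.82, 1.4, 0, 0, 0, 0.82, 1.4, 0, 0, 0])

```text
time_s: 13.05
ee_pos: [510.5, 40.9, 19.7]
ee_rot: [180.0, -0.0, 112.5]
force: [0.6, 0.6, -0.2]
gripper_width: 16.7
```

Run:
```python
from workcell import env
import cv2
cv2.imwrite("pics/w4.png",env.grab_frame("wrist")[:,:,::-1])
print(env.state()["ee_pos"],env.state()["force"])
```

```text
[510.50013111  40.89255029  19.66220938] [ 0.57560855 -0.82516905  0.00732574]
```

View pics/w4.png

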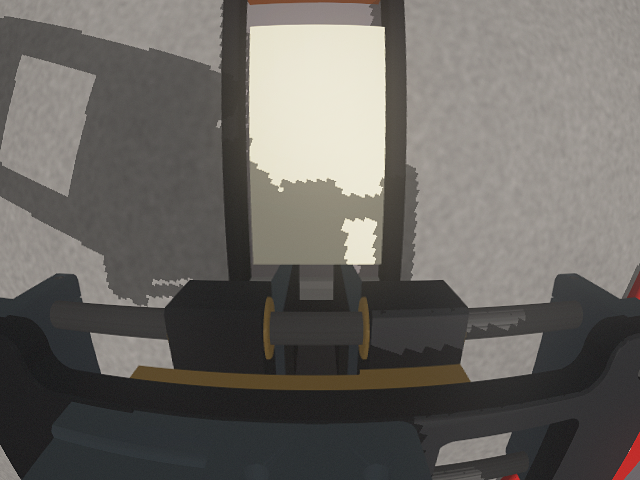

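The stop is now visible at the top (row 3), with the stone's front edge at row 25. The rear edge has dropped to row 265, so it looks flat in the bed. I'll approach the stop.

Emit:
jog_arm(steps=[0.82, 0.1, 0, 0, 0, 0.82, 0.2, 0, 0, 0, 0.82, 0.3, 0, 0, 0, 0.82, 0.4, 0, 0, 0, 0.82, 0.5, 0, 0, 0, 0.82, 0.6, 0, 0, 0, 0.82, 0.7, 0, 0, 0, 0.82, 0.8, 0, 0, 0, 0.82, 0.9, 0, 0, 0, 0.82, 1.0, 0, 0, 0, 0.82, 1.05, 0, 0, 0, 0.82, 1.1, 0, 0, 0])

```text
time_s: 14.3
ee_pos: [506.3, 51.0, 19.6]
ee_rot: [180.0, -0.0, 112.5]
force: [0.1, -0.6, 0.4]
gripper_width: 16.7
```

Emit:
jog_arm(steps=[0.82, 0.05, 0, 0, 0, 0.82, 0.1, 0, 0, 0, 0.82, 0.15, 0, 0, 0, 0.82, 0.2, 0, 0, 0])

```text
time_s: 14.7
ee_pos: [505.6, 52.8, 19.6]
ee_rot: [180.0, -0.0, 112.5]
force: [0.3, 0.2, -0.1]
gripper_width: 16.5
```

Emit:
jog_arm(steps=[0.82, 0.05, 0, 0, 0, 0.82, 0.1, 0, 0, 0, 0.82, 0.15, 0, 0, 0])

```text
time_s: 15.0
ee_pos: [505.0, 54.2, 19.7]
ee_rot: [180.0, -0.0, 112.5]
force: [-0.0, -0.6, 0.4]
gripper_width: 16.5
```

Emit:
jog_arm(steps=[0.82, 0.05, 0, 0, 0, 0.82, 0.1, 0, 0, 0])

```text
time_s: 15.2
ee_pos: [504.6, 55.1, 19.7]
ee_rot: [180.0, -0.0, 112.5]
force: [-0.5, -0.2, 0.6]
gripper_width: 16.7
```

Emit:
jog_arm(steps=[0.82, 0.03, 0, 0, 0, 0.82, 0.06, 0, 0, 0])

```text
time_s: 15.4
ee_pos: [504.4, 55.7, 19.7]
ee_rot: [180.0, -0.0, 112.5]
force: [1.0, -0.6, -0.4]
gripper_width: 16.5
```

Emit:
jog_arm(steps=[0.82, 0.03, 0, 0, 0, 0.82, 0.06, 0, 0, 0])

```text
time_s: 15.6
ee_pos: [504.2, 56.2, 19.7]
ee_rot: [180.0, -0.0, 112.5]
force: [0.3, -1.1, -0.3]
gripper_width: 16.1
```

Emit:
jog_arm(steps=[0.82, 0.03, 0, 0, 0, 0.82, 0.06, 0, 0, 0])

```text
time_s: 15.8
ee_pos: [504.0, 56.7, 19.6]
ee_rot: [180.0, -0.0, 112.5]
force: [-0.2, 0.1, 0.6]
gripper_width: 16.0
```

Run:
```python
from workcell import env
import cv2
cv2.imwrite("pics/w5.png",cv2.resize(env.grab_frame("wrist")[:90,220:420,::-1],None,fx=4,fy=4,interpolation=0))
```

```text
(no output)
```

View pics/w5.png

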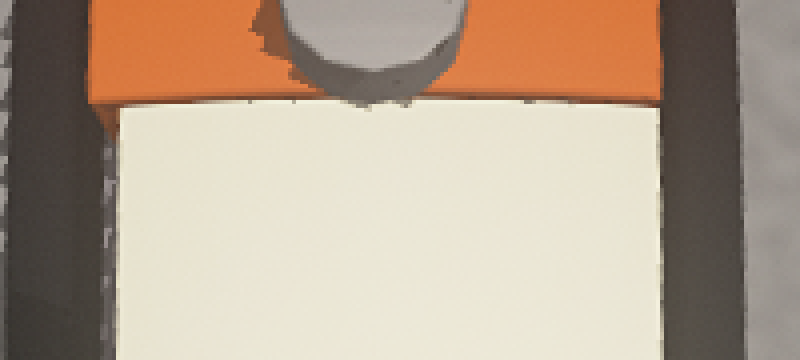

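The stone's front edge (crop row 104) is practically at the orange face. I'll use finer steps and watch the force.

Emit:
jog_arm(steps=[0.82, 0.03, 0, 0, 0, 0.82, 0.03, 0, 0, 0])

```text
time_s: 16.05
ee_pos: [504.0, 57.0, 19.7]
ee_rot: [180.0, 0.0, 112.5]
force: [0.1, -1.6, -0.1]
gripper_width: 16.4
```

Emit:
jog_arm(steps=[0.82, 0.03, 0, 0, 0, 0.82, 0.03, 0, 0, 0])

```text
time_s: 16.25
ee_pos: [504.1, 57.1, 19.7]
ee_rot: [180.0, 0.0, 112.5]
force: [1.4, -1.9, -0.3]
gripper_width: 16.1
```

Emit:
jog_arm(steps=[0.82, 0.02, 0, 0, 0, 0.82, 0.02, 0, 0, 0])

```text
time_s: 16.45
ee_pos: [504.1, 57.1, 19.7]
ee_rot: [180.0, 0.0, 112.5]
force: [2.7, -3.8, -0.4]
gripper_width: 16.6
```

Emit:
jog_arm(steps=[0.82, 0.02, 0, 0, 0, 0.82, 0.02, 0, 0, 0])

```text
time_s: 16.65
ee_pos: [504.1, 57.2, 19.8]
ee_rot: [180.0, 0.1, 112.5]
force: [2.1, -4.9, -0.9]
gripper_width: 16.4
```

Emit:
jog_arm(steps=[0.82, 0.02, 0, 0, 0, 0.82, 0.04, 0, 0, 0, 0.82, 0.04, 0, 0, 0])

```text
time_s: 16.95
ee_pos: [504.1, 57.2, 19.8]
ee_rot: [180.0, 0.1, 112.5]
force: [2.0, -6.3, -0.6]
gripper_width: 16.5
```

Emit:
jog_arm(steps=[0.82, 0.02, 0, 0, 0, 0.82, 0.04, 0, 0, 0, 0.82, 0.05, 0, 0, 0, 0.82, 0.05, 0, 0, 0])

```text
time_s: 17.35
ee_pos: [504.1, 57.3, 19.9]
ee_rot: [179.9, 0.1, 112.6]
force: [3.2, -7.5, -0.1]
gripper_width: 16.6
```

Emit:
jog_arm(steps=[0.82, 0.03, 0, 0, 0, 0.82, 0.03, 0, 0, 0, 0.82, 0.03, 0, 0, 0, 0.82, 0.03, 0, 0, 0, 0.82, 0.03, 0, 0, 0, 0.82, 0.03, 0, 0, 0, 0.82, 0.03, 0, 0, 0, 0.82, 0.03, 0, 0, 0, 0.82, 0.03, 0, 0, 0, 0.82, 0.03, 0, 0, 0, 0.82, 0.03, 0, 0, 0, 0.82, 0.03, 0, 0, 0, 0.82, 0.03, 0, 0, 0, 0.82, 0.03, 0, 0, 0])

```text
time_s: 18.75
ee_pos: [504.1, 57.3, 19.9]
ee_rot: [179.9, 0.2, 112.6]
force: [3.6, -9.4, -0.9]
gripper_width: 16.7
```

Held at about 10 N for over a second. Now I'll back off gently, then lift clear.

Emit:
jog_arm(steps=[0.82, -0.1, 0, 0, 0, 0.82, -0.2, 0, 0, 0, 0.82, -0.4, 0, 0, 0, 0.82, -0.8, 0, 0, 0, 0.82, -1.2, 0, 0, 0, 0.82, -1.6, 0, 0, 0, 0.82, -2, 0, 0, 0, 0.82, -2, 0, -1, 0, 0.82, -2, 0, -3, 0, 0.82, -2, 0, -6, 0, 0.82, -2, 0, -8, 0, 0.82, -2, 0, -8, 0, 0.82, -2, 0, -8, 0])

```text
time_s: 20.05
ee_pos: [510.7, 40.3, 100.0]
ee_rot: [180.0, 0.0, 112.5]
force: [0.6, -0.2, -0.7]
gripper_width: 16.5
```

Run:
```python
from workcell import env
import cv2
s=env.state();print(s["time_s"],s["ee_pos"],s["force"])
cv2.imwrite("pics/w6.png",env.grab_frame("wrist")[:,:,::-1])
```

```text
20.05 [510.65586935  40.3024975   99.96723513] [ 0.60669672 -0.20062431 -0.74783278]
```

View pics/w6.png

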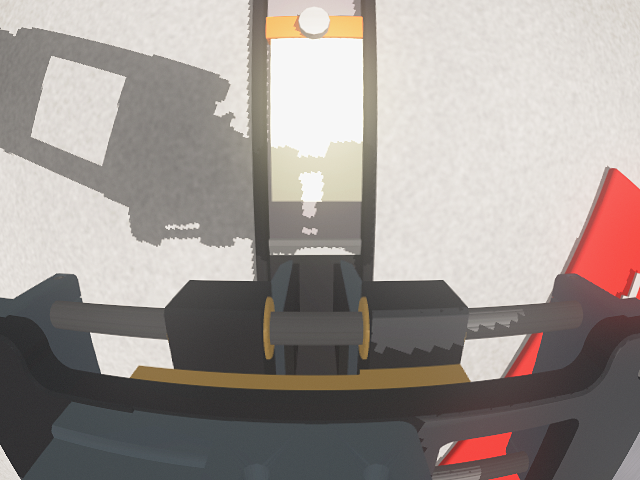

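The stone lies flat in the bed beyond the lip, with its rear edge at row 201 and the lip at row 240. Its front edge meets the orange stop at row 38. It is straight in the channel and the fingers are clear.

```bash
python3 -c "
from workcell import env
print(env.job_done())"
```

```text
the job is handed in; nothing more can be done
None
```

I pushed the stone along the landing and slowly over the lip with the nearly shut fingers. It dropped into the bed, and I slid it on to the orange stop. I then built the push up to about 10 N, held it for about 1.4 s, backed off and lifted clear. The job was handed in at about 20 s.

- **Force:** the highest reading was about 10 N, at the stop. I read force only at the end of each move, so a brief peak, such as when the stone rocked over the lip, would not have shown.
- **Stone:** the last wrist picture shows it straight in the channel, in the bed past the lip and touching the stop, with the fingers clear. It looks flat, but I judged that by eye from the picture and did not measure its height or tilt.
- **Other things:** the arm stalled at the stop and held the same position to within about 0.2 mm as the push rose. The stop therefore did not seem to move, but I did not measure it again. The arm's path kept clear of the bottle, bowl and mill. I did not take another top picture to confirm they stayed put.

No checks failed or disagreed, and the hand-in gave no verdict.

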